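# Release the annealer console's filter cassette with a pick

### The job

Take the square-handled pick out of the tool rack, press the recessed catch of the control console's dust-filter cassette down with the pick's pin, and keep it down while you push the cassette out of the end of the case, all the way to its stop. Then stand the pick back upright in a hole of the rack and let go of it, without shifting the other things on the bench.

Things in the scene. Friction and masses are not known exactly. Their poses are not given: they have to be found in the camera images.
- pick_grip (a point): Pick standing upright in the rack, in one line: light wooden SQUARE handle 16 x 16 mm, 95 mm long; steel collar disc 26 mm across, 5 mm thick; steel pin 6 mm thick, 55 mm long, round end. 155 mm and about 70 g in all (varies). This point is on its axis, 35 mm below the handle's top, 65 mm above the collar's underside: a good place to grip. z points to the handle's top, x and y are square to its flats.
- pick_tip (a point): The end of the pick's pin, 120 mm from pick_grip along the pick's axis (its -z). Same axes as pick_grip.
- pick_seat (a point): Centre of the underside of the pick's collar, 65 mm below pick_grip on the pick's axis. It rests on the rack's top plate when the pick stands in the rack, the pin hanging through a hole.
- rack: Fixed dark steel tool rack, open along its sides: foot 200 x 80 mm, top plate 200 x 60 mm, 6 mm thick, upper side 76 mm above the bench, with three round 12 mm holes (1.5 mm chamfer) in a row, 60 mm apart. Origin: centre of the foot's underside; x along the row, z up. Pick and reamer stand in the two end holes, either way round; the middle hole is empty.
- rack_hole0 (a point): Centre of the rack's end hole on its -x side, at the upper side of the top plate. Same axes as the rack.
- rack_hole1 (a point): The same for the middle hole, empty at the start.
- rack_hole2 (a point): The same for the end hole on the rack's +x side.
- console: Fixed grey control case, 300 mm wide (y) and 192 mm high, on a stand; its 200 mm long face slopes 35 degrees from level, low side towards the rack. Seen from that low side: display top right, stop button bottom left, and the black dust-filter cassette, 68 x 136 mm, bottom right. Origin: under the case at bench height; x level, up the slope to the back; y level along the case; z up.
- recess (a point): Centre of the mouth of the round recess in the cassette, flush with the face; moves with the cassette. z points out of the face, square to it (35 degrees off vertical); x up the slope; y level. The cassette comes out along -y past the case's end, pushed by the pin on the recess's wall. Recess: 14 mm wide, 2 mm chamfer, straight wall, so the pin must enter about square to the face; floor (the catch) 12 mm down.
- catch_face (a point): Centre of the top of the catch, a round steel button 12 mm across, the floor of the recess. Same axes as recess; it is pressed along -z.
- catch (a joint): How far the catch is pressed in, m: 0 up, 0.006 at its stop. Spring: about 2 N to start, 6 N at the stop. It frees the cassette from about 0.0035 and has to be held down until the cassette is about 0.013 out; after that it may come up.
- cassette (a joint): How far the cassette is out, m: 0 home, 0.060 at its stop. Slides stiffly (about 3 N) and stays where it is left. Locked at 0 while the catch is up.
- reamer: Another tool in the rack, not needed: bulging ROUND wooden handle up to 32 mm thick, 88 mm above the plate, with a brass collar and 9 mm brass rod. Origin at its collar's underside.
- jacks: Bystander: steel jacks (big tongs), 215 mm long, 14 mm high, lying beyond the console's far right corner.
- shears: Bystander: steel shears, 180 mm long (x), 11 mm high, lying between rack and console.
- block: Bystander: wooden shaping cup 76 mm wide, 48 mm high, with a 150 mm handle along its -x.
- can: Bystander: steel can, 80 mm wide, 95 mm high, behind the rack.
- tumbler: Bystander: glass tumbler, 76 mm wide, 100 mm high, behind the rack.
- jar: Bystander: closed green glass jar, 68 mm wide, 100 mm high, behind the console's far end.
- paddle: Bystander: cork paddle 110 x 85 x 14 mm with a 130 mm wooden handle along its -x, lying behind the console.
Things that resemble listed ones, but are neither listed nor needed, are in the scene too. What is shaped like the part that bears pick_grip but black is not meant. What is shaped like the rack but brown is not meant.

How it is judged:
On the way, in this order (a step that is already met when the one before it is completed fails the run):
1. The catch is pressed in with the pick's pin while the cassette is still home (value of joint catch above 0.0025 m and value of joint cassette below 0.006 m and distance between pick_tip and catch_face below 0.012 m).
2. The cassette is pushed out to its stop (value of joint cassette above 0.052 m), for 0.1 s.
At the end, for the whole second after the job is handed in: The cassette is out at its stop (at least 52 of its 60 mm), and the pick stands in one of the rack's holes with its collar down on the plate (collar within 7 mm of the hole's centre, at most 7 degrees off vertical), let go of; nothing else on the bench has been shifted by more than 30 mm (value of joint cassette above 0.052 m and (distance between pick_seat and rack_hole0 below 0.007 m or distance between pick_seat and rack_hole1 below 0.007 m or distance between pick_seat and rack_hole2 below 0.007 m) and angle between pick_grip's own z axis and vertical below 0.12 rad); the robot touches nothing.
It fails at once if The reamer or another thing on the bench is shifted by more than 30 mm (distance of any of reamer, jacks, shears, block, can, tumbler, jar, paddle from where it was at the start of the episode above 0.03 m).
It also fails if it takes over 54 s, if anything falls off the work surface, if the arm or the gripper's body presses on something with over 40 N, if the wrist force passes 120 N, or if a joint passes its speed limit or range.

### The arm

A 7-joint arm with a two-finger parallel gripper is mounted at the origin on the work surface. World frame = base frame: x ahead of the robot, y to its left, z up, the work surface at z = 0. Lengths are in m, angles in rad, forces in N, time in s.
With the tool pointing down it reaches from about 0.35 to 0.9 m from the base axis. Payload 8.1 kg.
Tool frame: the origin (TCP) lies between the finger pads; the fingertips stand 8 mm ahead of it and the grasp point (between the pads) lies 11 mm behind it (arm.tcp_to_tips is the distance from the TCP to the fingertips, in m); z points along the fingers, x is the direction in which the jaws open and shut, and the axes are right-handed (so a half turn about z gives the same grasp; the last joint's range is limited). The gripper opens to 92 mm and grips with 3 to 60 N. Pads are 19 mm wide; open, the fingers measure 130 mm over their backs; the gripper's body (75 mm by 190 mm) begins 47 mm behind the grasp point.
Start: joints at [1.107, 0.434, 0.025, 1.573, -0.012, 1.134, -0.075], TCP at [0.221, -0.585, 0.235] pointing down, gripper open.
Joint ranges: [-2.62, 2.62], [-0.44, 2.09], [-1.27, 1.32], [0.08, 2.57], [-1.32, 4.46], [0.12, 2], [-2.74, 2.74]. Speed limits (rad/s): [2.22, 2.22, 3.01, 3.01, 3.14, 3.14, 3.14].

### API

Orientations are given as a rotation vector (axis times angle).
In Python, from cell import arm, eyes gives the robot as it stands.
- The arm moves only by the tool play_rows, never from a script. Its argument "rows" is a list of rows, each a list of 3 entries, a list of its own where there are three numbers: the shift along the tool's x, y, z each as a share of 50 cm, from -1 to 1, then the turn, a rotation vector about the tool's x, y, z each as a share of 60 degrees, from -1 to 1, then the opening, from -1 (shut) to 1 (fully open), so that 0 is half open. In form: [[[dx, dy, dz], [ax, ay, az], grip], ...]. A call has 1 to 10 rows; each row is the pose to reach, as a shift and turn from the pose commanded when the call began, along the tool's axes at that moment; what a row does not reach only later rows make up. A row lasts 1/10 s, in which the tool goes at most 50 mm and 8.59 degrees, less where a joint would pass 70% of its speed; a pose out of reach is approached as far as the arm can. A call with a number of a shift or a turn outside -1 to 1 is refused whole. A call with a gripper value outside its range is refused whole. The fingers move at their own pace and stop on an object; "newtons" is the grip in N (left out, the last holds). Time passes only in rows, so rows that repeat a pose let the fingers close. It gives the time, the measured TCP pose, the force and the opening at its end, in the units of the state.
- arm.observe(): the state, without advancing time (a new reading comes with each control period).
- eyes.get_image(name): name is "scene" or "top" or "wrist"; returns (picture, depth): 420x560x3 uint8, red, green, blue; 420x560 float32, m along the optical axis (not along the pixel's ray), 0 where there is no reading.
- eyes.get_calibration(name): a dict with "intrinsics" (3x3 intrinsics, pixels), "R" (3x3) and "t" (3): a world point X has camera coordinates R X + t. Camera axes: x right, y down, z forward; pixel columns grow to the right and rows downward; lengths in m; the calibration is good to about 2 mm. A picture is of the moment at which its call begins: read the wrist's pose just before it. get_calibration takes no time and is no camera call; for the wrist camera it gives the pose at the moment of the call.
- arm.sign_off(): hands the job in, once; it reports no verdict.
The state is a dict: "clock": time; "joints": joint angles; "dq": joint speeds; "joint_efforts": joint torques, N m; "position": TCP position; "ee_rot": TCP orientation; "force": force on the tool from outside, world axes, zero at the start; "ft_torque": the same for the moment, N m; "width": opening from 0.0 (shut) to 1.0 (fully open).
Only numpy, scipy, OpenCV 4.12 (cv2) and the standard library are available. Lean on these libraries where they do the work, as an engineer would, in place of code of your own. Each camera call takes 0.05 s, during which the arm holds its last target.

## Working session

There is one attempt and no reset: what is moved stays moved. The work goes in short steps, Python scripts to look and compute and a tool call to move; the robot and the scene stay as the last step left them, time stands still between calls to the robot, and variables do not carry over. Pictures are saved under pics/ and viewed, and the job is handed in when it is done.

Besides the shell and the picture viewer there is one more tool, called after "Call:" as name(argument=value, ...) on one line, values as JSON. play_rows: Moves the arm, as the interface text tells. Its arguments: {"type":"object","properties":{"rows":{"type":"array","items":{"type":"array"}},"newtons":{"type":"number"}},"required":["rows"]}

```bash
ls; mkdir -p pics; cat > h.py <<'E'
import numpy as np, cv2
from cell import arm, eyes
from scipy.spatial.transform import Rotation as Ro
def snap(n,f):
    c=eyes.get_calibration(n); im,d=eyes.get_image(n)
    cv2.imwrite(f'pics/{f}.png',im[:,:,::-1]); np.savez(f'pics/{f}.npz',im=im,d=d,K=c['intrinsics'],R=c['R'],t=c['t'])
def load(f):
    z=np.load(f'pics/{f}.npz'); d=z['d']; K=z['K']
    v,u=np.mgrid[0:d.shape[0],0:d.shape[1]]
    P=np.stack([(u-K[0,2])/K[0,0]*d,(v-K[1,2])/K[1,1]*d,d],-1)
    W=(P-z['t'])@z['R']
    W[d==0]=np.nan
    return z['im'],W,z
E
python3 - <<'E'
from h import *
print(arm.observe())
snap('scene','s0');snap('top','t0')
for n in('scene','top','wrist'): 
    c=eyes.get_calibration(n);print(n,c['intrinsics'],-c['R'].T@c['t'],c['R'])
E
```

```text
pics
{'clock': 0.0, 'joints': array([ 1.10741611,  0.43520943,  0.02499511,  1.57412136, -0.01161742,
        1.1339995 , -0.07508553]), 'dq': array([-1.03996501e-03,  1.43722697e-03,  2.21510740e-03,  7.05430218e-05,
       -5.30995948e-04, -6.61007742e-04, -9.57373581e-04]), 'joint_efforts': array([ 1.35015085e-03, -6.67848444e+01,  9.86019373e-01, -3.14460611e+01,
       -6.02153759e-02,  4.29749815e-02,  1.45324602e-04]), 'position': array([ 0.22038612, -0.5843063 ,  0.23394426]), 'ee_rot': array([-2.58322831e+00,  1.78649761e+00,  2.17186130e-03]), 'force': array([-0.43086969, -0.72733092, -0.2269013 ]), 'ft_torque': array([ 0.00395762,  0.02179897, -0.0317997 ]), 'width': 0.9970785448436436}
scene [[493.96967335   0.         277.802846  ]
 [  0.         493.96967335 207.54421545]
 [  0.           0.           1.        ]] [ 1.6636394  -0.30759923  0.91628121] [[ 0.2163803   0.97602556  0.02353023]
 [ 0.56820891 -0.10629719 -0.81598992]
 [-0.79392582  0.18993423 -0.57758704]]
top [[479.82280718   0.         277.77508037]
 [  0.         479.82280718 204.4213321 ]
 [  0.           0.           1.        ]] [ 0.44996874 -0.04869961  1.4831346 ] [[-0.02256383 -0.99970193 -0.00932286]
 [-0.99829055  0.02303291 -0.05371657]
 [ 0.05391529  0.00809487 -0.9985127 ]]
wrist [[291.42169635   0.         280.27048991]
 [  0.         291.42169635 205.41212159]
 [  0.           0.           1.        ]] [ 0.2848314  -0.5613695   0.38473008] [[ 0.35327887 -0.93551735 -0.00115611]
 [-0.90417118 -0.34175833  0.25627274]
 [-0.2401427  -0.08949043 -0.96660382]]
```

View pics/s0.png

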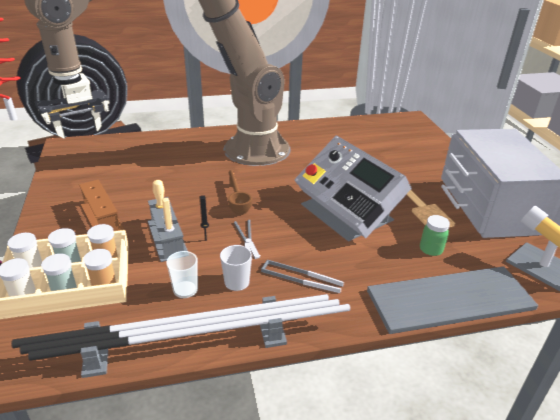

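View pics/t0.png

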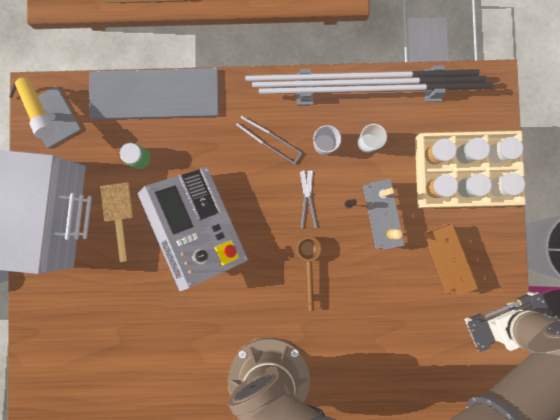

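The top view shows the rack at about (383,213), with its handles at (388,192) and (395,235). The console is at about (193,228), with the cassette at (200,192). I'll zoom in on both.

```bash
python3 - <<'E'
from h import *
a,W,z=load('t0'); b,V,_=load('s0')
c=lambda i,y0,y1,x0,x1,s:cv2.resize(i[y0:y1,x0:x1,::-1],None,fx=s,fy=s,interpolation=cv2.INTER_CUBIC)
cv2.imwrite('pics/z1.png',c(a,160,260,340,440,6)); cv2.imwrite('pics/z2.png',c(a,160,300,130,260,4.2))
cv2.imwrite('pics/z3.png',c(b,130,240,290,420,5)); cv2.imwrite('pics/z4.png',c(b,170,270,130,230,6))
for u,v in[(383,213),(388,192),(395,235),(378,190),(200,192),(192,182),(208,205),(165,180),(240,250),(180,285)]: print(u,v,W[v,u].round(4))
E
```

```text
383 213 [ 0.4936 -0.3443  0.078 ]
388 192 [ 0.5478 -0.34    0.1728]
395 235 [ 0.43   -0.3569  0.1641]
378 190 [ 0.5615 -0.3324  0.0761]
200 192 [0.5661 0.1874 0.0968]
192 182 [0.5943 0.2075 0.1113]
208 205 [0.5273 0.1632 0.1064]
165 180 [0.5974 0.2753 0.1521]
240 250 [0.3952 0.0759 0.0786]
180 285 [0.3054 0.2369 0.1513]
```

View pics/z1.png

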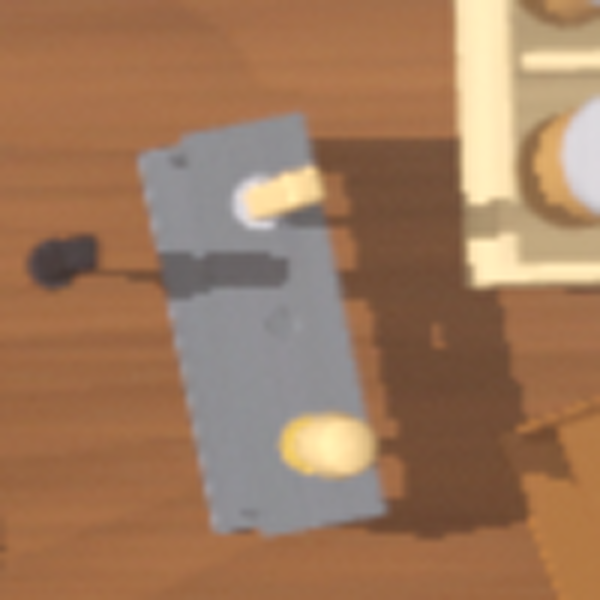

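View pics/z2.png

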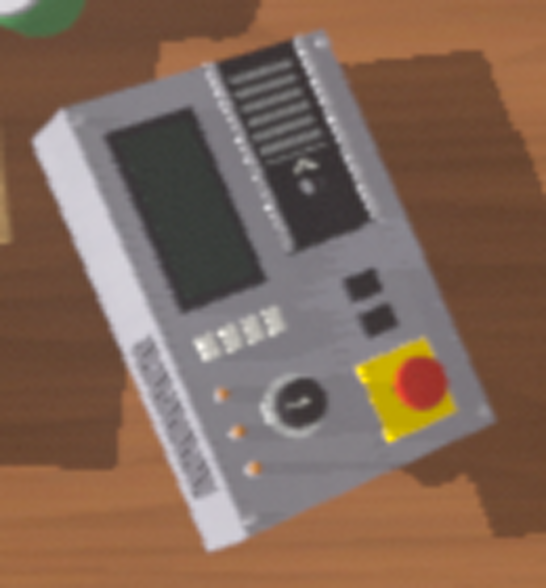

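View pics/z3.png

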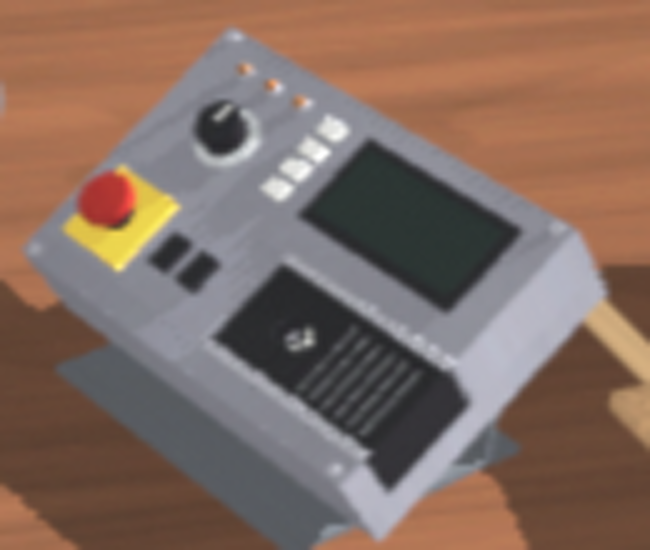

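View pics/z4.png

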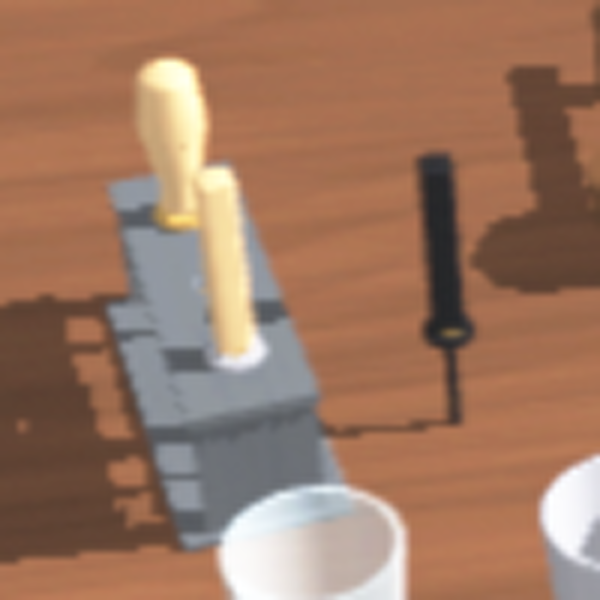

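```bash
python3 - <<'E'
from h import *
import cell; print([m for m in dir(arm) if m[0]!='_'],[m for m in dir(eyes) if m[0]!='_'])
for f in('t0','s0'):
    im,W,z=load(f); w=W.reshape(-1,3)
    print(f)
    for n,c in(('pick',(.548,-.345)),('reamer',(.43,-.36)),('black',(.53,-.27))):
        s=w[(np.hypot(w[:,0]-c[0],w[:,1]-c[1])<.04)&(w[:,2]>.09)]
        if not len(s): print(n,'none');continue
        print(n,len(s),s[:,2].max(),[ (lo,s[(s[:,2]>lo)&(s[:,2]<lo+.02)].mean(0).round(4),(s[:,2]>lo).sum()) for lo in(.09,.11,.13,.15)])
    # rack plate
    m=(np.abs(w[:,2]-.076)<.006)&(np.hypot(w[:,0]-.495,w[:,1]+.345)<.13)
    s=w[m]; r=cv2.minAreaRect(s[:,:2].astype('f4')*1000); print('plate',m.sum(),r,s[:,2].mean())
    # face: console plane
    m=(w[:,0]>.28)&(w[:,0]<.66)&(w[:,1]>.06)&(w[:,1]<.32)&(w[:,2]>.07)&(w[:,2]<.24); s=w[m]
    best=None; rng=np.random.default_rng(0)
    for _ in range(300):
        p=s[rng.choice(len(s),3,False)]; n=np.cross(p[1]-p[0],p[2]-p[0]); n/=np.linalg.norm(n)+1e-12
        k=np.abs((s-p[0])@n)<.003
        if best is None or k.sum()>best.sum(): best=k
    q=s[best]; c=q.mean(0); n=np.linalg.svd(q-c)[2][2]; n*=np.sign(n[2]); print('face n',n,np.degrees(np.arccos(n[2])),'az',np.degrees(np.arctan2(n[1],n[0])),c,best.sum())
E
```

```text
['PlanningError', 'observe', 'sign_off', 'tcp_to_tips'] ['get_calibration', 'get_image']
t0
pick 72 0.1807974797944234 [(0.09, array([ 0.5482, -0.3381,  0.0995]), np.int64(72)), (0.11, array([ 0.548 , -0.3379,  0.1202]), np.int64(64)), (0.13, array([ 0.5489, -0.3379,  0.139 ]), np.int64(54)), (0.15, array([ 0.5504, -0.3403,  0.1615]), np.int64(47))]
reamer 109 0.16884873392016178 [(0.09, array([ 0.4336, -0.3569,  0.0909]), np.int64(109)), (0.11, array([ 0.4311, -0.3527,  0.1286]), np.int64(105)), (0.13, array([ 0.4336, -0.3567,  0.1413]), np.int64(103)), (0.15, array([ 0.4326, -0.3635,  0.1588]), np.int64(73))]
black 51 0.1601407940328231 [(0.09, array([ 0.5227, -0.2388,  0.1044]), np.int64(51)), (0.11, array([ 0.5216, -0.2422,  0.1249]), np.int64(46)), (0.13, array([ 0.5245, -0.2399,  0.1417]), np.int64(38)), (0.15, array([ 0.5247, -0.246 ,  0.1543]), np.int64(31))]
plate 1176 ((484.9591369628906, -316.1660461425781), (200.14471435546875, 140.75802612304688), 9.861917495727539) 0.07549317097999332
face n [ 0.21766237 -0.53704819  0.81498609] 35.41401324363687 az -67.93758601086874 [
[... 393 characters left out ...]
), (0.11, array([ 0.4441, -0.3686,  0.1205]), np.int64(173)), (0.13, array([ 0.443 , -0.3693,  0.1396]), np.int64(127)), (0.15, array([ 0.4387, -0.3697,  0.1565]), np.int64(54))]
black 131 0.1563169541613488 [(0.09, array([ 0.5315, -0.2502,  0.1004]), np.int64(131)), (0.11, array([ 0.532 , -0.2513,  0.1212]), np.int64(94)), (0.13, array([ 0.5313, -0.2501,  0.1413]), np.int64(59)), (0.15, array([ 0.5261, -0.2506,  0.153 ]), np.int64(21))]
plate 698 ((491.3768615722656, -360.11077880859375), (204.8812255859375, 138.78695678710938), 36.072269439697266) 0.07524480619247155
face n [ 0.21400537 -0.54513026  0.81057677] 35.84767844008008 az -68.56619152517715 [0.48082185 0.18489881 0.13360103] 2968
```

```bash
cat >> h.py <<'E'
def Rdown(az):  # tool down, jaw axis azimuth az deg
    a=np.radians(az); x=np.array([np.cos(a),np.sin(a),0]); zz=np.array([0,0,-1.]); return np.stack([x,np.cross(zz,x),zz],1)
def rel(p,R,s=None):
    s=s or arm.observe(); R0=Ro.from_rotvec(s['ee_rot']).as_matrix()
    d=R0.T@(np.array(p)-s['position'])/.5; r=Ro.from_matrix(R0.T@R).as_rotvec()/np.radians(60)
    print('t',round(s['clock'],2),'pos',s['position'].round(4),'F',s['force'].round(1),'w',round(s['width'],3)); print('shift',d.round(4),'turn',r.round(4))
E
python3 -c "
from h import *
rel([.551,-.345,.32],Rdown(10))"
```

```text
t 0.1 pos [ 0.2204 -0.5844  0.234 ] F [ 0.3 -0.1  0.9] w 1.0
shift [-0.2148 -0.7876 -0.1718] turn [-8.0000e-04  1.2000e-03 -1.3222e+00]
```

Call:
play_rows(rows=[[[-0.1, -0.3, -0.172], [0, 0, -0.3], 1], [[-0.215, -0.788, -0.172], [0, 0, -0.9], 1], [[-0.215, -0.788, -0.172], [0, 0, -0.9], 1], [[-0.215, -0.788, -0.172], [0, 0, -0.9], 1], [[-0.215, -0.788, -0.172], [0, 0, -0.9], 1], [[-0.215, -0.788, -0.172], [0, 0, -0.9], 1], [[-0.215, -0.788, -0.172], [0, 0, -0.9], 1], [[-0.215, -0.788, -0.172], [0, 0, -0.9], 1], [[-0.215, -0.788, -0.172], [0, 0, -0.9], 1], [[-0.215, -0.788, -0.172], [0, 0, -0.9], 1]])

```text
clock: 1.1
position: [0.5543, -0.3414, 0.3205]
ee_rot: [-3.113, 0.409, -0.001]
force: [-0.3, 0.4, -0.4]
width: 1.001
```

```bash
python3 -c "
from h import *
rel([.551,-.345,.32],Rdown(10)); print(arm.observe()['joints'])"
```

```text
t 1.1 pos [ 0.5543 -0.3414  0.3205] F [-0.3  0.4 -0.4] w 1.001
shift [-0.0046  0.0087  0.001 ] turn [-0.0019 -0.0009 -0.4165]
[ 0.64756988  0.448315   -0.27679059  1.35033016  0.11919894  1.35915141
  0.11021199]
```

Call:
play_rows(rows=[[[-0.005, 0.009, 0], [-0.002, 0, -0.417], 1], [[-0.005, 0.009, 0], [-0.002, 0, -0.417], 1], [[-0.005, 0.009, 0], [-0.002, 0, -0.417], 1], [[-0.005, 0.009, 0], [-0.002, 0, -0.417], 1], [[-0.005, 0.009, 0], [-0.002, 0, -0.417], 1]])

```text
clock: 1.6
position: [0.5467, -0.3498, 0.3203]
ee_rot: [3.129, 0.256, -0.002]
force: [-0.2, 0.2, -0.1]
width: 0.997
```

```bash
python3 -c "
from h import *
snap('wrist','w1');rel([.551,-.345,.32],Rdown(10))
im,W,z=load('w1');print(np.linalg.inv(Ro.from_rotvec(arm.observe()['ee_rot']).as_matrix())@(-z['R'].T@z['t']-arm.observe()['position']))"
```

```text
t 1.65 pos [ 0.5469 -0.3496  0.3205] F [ 0.6 -0.2 -0. ] w 0.999
shift [ 0.0095 -0.0077  0.0009] turn [ 0.0019  0.0011 -0.01  ]
[-0.0001948  -0.06731549 -0.15061017]
```

View pics/w1.png

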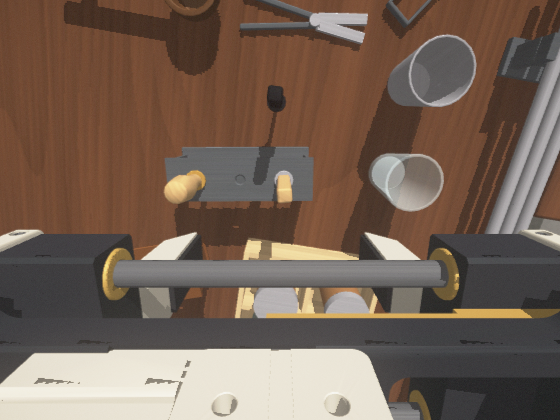

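```bash
python3 - <<'E'
from h import *
im,W,z=load('w1')
cv2.imwrite('pics/w1z.png',cv2.resize(im[130:230,150:330,::-1],None,fx=4.4,fy=4.4,interpolation=cv2.INTER_CUBIC))
w=W.reshape(-1,3)
s=w[(np.hypot(w[:,0]-.551,w[:,1]+.345)<.03)&(w[:,2]>.09)]
t=s[s[:,2]>.168]; print(len(s),len(t),t.mean(0),t.max(0),t.min(0),cv2.minAreaRect(t[:,:2].astype('f4')*1000))
for lo in np.arange(.09,.17,.02):
    q=s[(s[:,2]>lo)&(s[:,2]<lo+.02)]
    if len(q)>3: print(lo.round(2),len(q),q.mean(0).round(4),q.min(0).round(4),q.max(0).round(4),np.polyfit(q[:,0],q[:,1],1))
m=(np.abs(w[:,2]-.076)<.004)&(np.hypot(w[:,0]-.492,w[:,1]+.355)<.115);s=w[m]; print('plate',len(s),cv2.minAreaRect(s[:,:2].astype('f4')*1000),s[:,2].mean())
E
```

```text
19454 19306 [ 0.54785473 -0.32489029  0.41342175] [ 0.57528647 -0.31679634  0.43184188] [ 0.52364853 -0.35764636  0.16812395] ((551.6865844726562, -332.6440734863281), (42.561676025390625, 42.2586555480957), 41.340084075927734)
0.09 25 [ 0.5493 -0.342   0.1004] [ 0.5425 -0.3445  0.0914] [ 0.5563 -0.3407  0.1071] [ 0.24291415 -0.47540687]
0.11 38 [ 0.5491 -0.3421  0.1203] [ 0.5419 -0.3463  0.1102] [ 0.5571 -0.3408  0.1296] [ 0.22410217 -0.46517958]
0.13 40 [ 0.5489 -0.3421  0.1405] [ 0.5419 -0.346   0.1315] [ 0.5566 -0.3405  0.149 ] [ 0.24857042 -0.47857242]
0.15 51 [ 0.5491 -0.3422  0.1599] [ 0.542  -0.3456  0.1512] [ 0.5574 -0.3407  0.1697] [ 0.19262951 -0.44794451]
0.17 229 [ 0.5505 -0.3487  0.176 ] [ 0.5421 -0.3576  0.1703] [ 0.5596 -0.3408  0.1789] [-0.03477503 -0.32957429]
plate 4993 ((485.8470764160156, -328.38458251953125), (200.82859802246094, 124.06062316894531), 9.980064392089844) 0.07676112916573893
```

View pics/w1z.png

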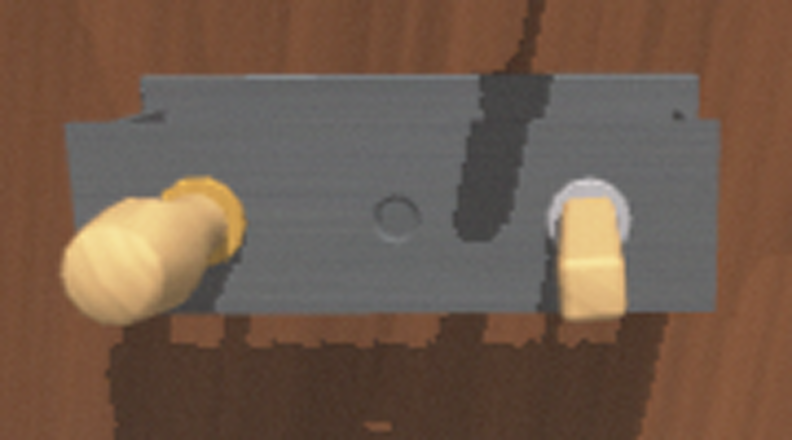

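```bash
python3 - <<'E'
from h import *
im,W,z=load('w1'); w=W.reshape(-1,3)
s=w[(np.hypot(w[:,0]-.551,w[:,1]+.345)<.03)&(w[:,2]>.1735)&(w[:,2]<.183)]
print(len(s),s.mean(0),cv2.minAreaRect(s[:,:2].astype('f4')*1000))
# side face fit
s=w[(np.hypot(w[:,0]-.549,w[:,1]+.343)<.012)&(w[:,2]>.1)&(w[:,2]<.168)]
c=np.median(s,0)
from numpy.linalg import svd
for k in range(4):
    n=svd(s-s.mean(0))[2][2]; d=np.abs((s-s.mean(0))@n); s=s[d<max(.0008,.0)]
n*=np.sign(n[1]);print(len(s),s.mean(0),n,'az',np.degrees(np.arctan2(n[1],n[0]))-90)
# hole centre pixel -> plane z=.0765
K=z['K'];o=-z['R'].T@z['t']
def hit(u,v,h):
    r=z['R'].T@np.linalg.solve(K,[u,v,1]); return o+r*(h-o[2])/r[2]
for n,p in(('hole1',(397,218)),('collar',(590,218)),('reamcol',(203,220)),('c1',(67,124)),('c2',(718,122)),('c3',(716,311))):
    print(n,hit(150+p[0]/4.4,130+p[1]/4.4,.0765 if n!='collar' else .0815).round(4))
for p in ((560,262),(622,260),(625,318),(562,320)): print(hit(150+p[0]/4.4,130+p[1]/4.4,.1765).round(4))
E
```

```text
216 [ 0.550476   -0.34891081  0.17628109] ((550.7755126953125, -349.0391540527344), (15.709936141967773, 15.084811210632324), 9.916150093078613)
121 [ 0.54905991 -0.34195255  0.13732136] [-0.2213958   0.97518324 -0.00124357] az 12.791038064624132
hole1 [ 0.4924 -0.3596  0.0765]
collar [ 0.5514 -0.349   0.0815]
reamcol [ 0.4329 -0.3701  0.0765]
c1 [ 0.3892 -0.3473  0.0765]
c2 [ 0.5852 -0.3143  0.0765]
c3 [ 0.5959 -0.3727  0.0765]
[ 0.5424 -0.3443  0.1765]
[ 0.5567 -0.3414  0.1765]
[ 0.5598 -0.3551  0.1765]
[ 0.5451 -0.3581  0.1765]
```

```bash
python3 -c "
from h import *
rel([.5508,-.3493,.130],Rdown(11.5))"
```

```text
t 1.65 pos [ 0.5469 -0.3496  0.3205] F [ 0.6 -0.2 -0. ] w 0.999
shift [ 0.0081 -0.      0.3809] turn [ 0.0019  0.0012 -0.035 ]
```

Call:
play_rows(rows=[[[0.008, 0, 0.08], [0.002, 0.001, -0.035], 1], [[0.008, 0, 0.16], [0.002, 0.001, -0.035], 1], [[0.008, 0, 0.24], [0.002, 0.001, -0.035], 1], [[0.008, 0, 0.3], [0.002, 0.001, -0.035], 1], [[0.008, 0, 0.34], [0.002, 0.001, -0.035], 1], [[0.008, 0, 0.381], [0.002, 0.001, -0.035], 1], [[0.008, 0, 0.381], [0.002, 0.001, -0.035], 1], [[0.008, 0, 0.381], [0.002, 0.001, -0.035], 1]])

```text
clock: 2.45
position: [0.5515, -0.3487, 0.1305]
ee_rot: [-3.125, -0.32, -0.0]
force: [0.1, 0.2, 0.6]
width: 0.995
```

```bash
python3 -c "
from h import *
rel([.5508,-.3493,.130],Rdown(11.5))
snap('wrist','w2');snap('scene','s2')
im=cv2.imread('pics/s2.png');cv2.imwrite('pics/s2z.png',cv2.resize(im[110:300,90:290],None,fx=3,fy=3))"
```

```text
t 2.45 pos [ 0.5515 -0.3487  0.1305] F [0.1 0.2 0.6] w 0.995
shift [-0.0017  0.0008  0.001 ] turn [-0.0001 -0.0001  0.0032]
```

View pics/w2.png

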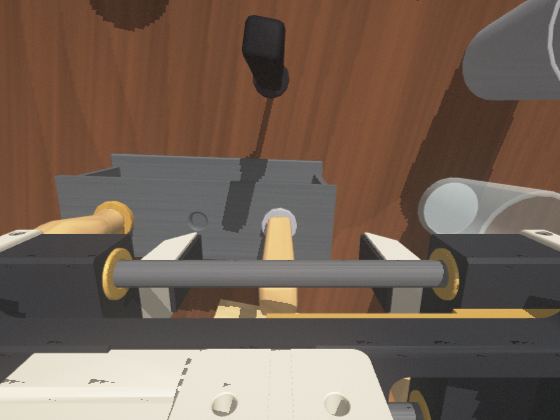

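View pics/s2z.png

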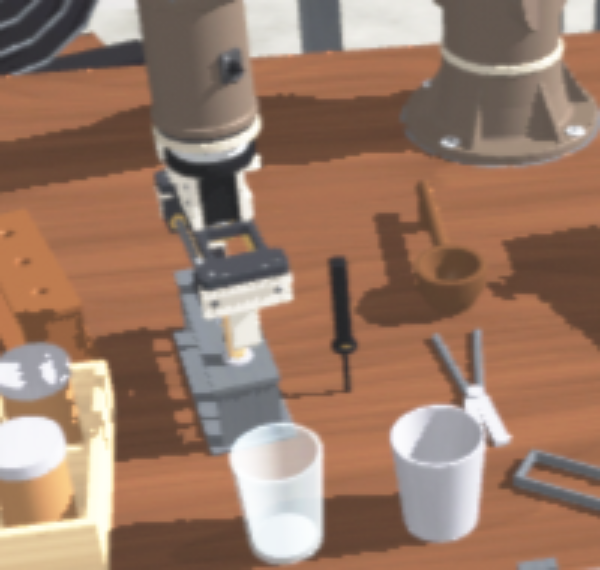

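Call:
play_rows(rows=[[[0, 0, 0], [0, 0, 0], -1], [[0, 0, 0], [0, 0, 0], -1], [[0, 0, 0], [0, 0, 0], -1], [[0, 0, 0], [0, 0, 0], -1], [[0, 0, 0], [0, 0, 0], -1], [[0, 0, 0], [0, 0, 0], -1], [[0, 0, 0], [0, 0, 0], -1], [[0, 0, 0], [0, 0, 0], -1]], newtons=50)

```text
clock: 3.35
position: [0.5516, -0.3485, 0.1302]
ee_rot: [-3.125, -0.323, -0.001]
force: [0.4, 0.3, -0.3]
width: 0.354
```

```bash
python3 -c "
from h import *
rel([.5508,-.3493,.130],Rdown(11.5))"
```

```text
t 3.35 pos [ 0.5516 -0.3485  0.1302] F [ 0.4  0.3 -0.3] w 0.354
shift [-0.0019  0.0011  0.0004] turn [-0.0001 -0.0005  0.0048]
```

Call:
play_rows(rows=[[[0, 0, 0], [0, 0, 0], -1], [[0, 0, 0], [0, 0, 0], -1], [[0, 0, 0], [0, 0, 0], -1], [[0, 0, 0], [0, 0, 0], -1], [[0, 0, 0], [0, 0, 0], -1]])

```text
clock: 3.85
position: [0.5516, -0.3485, 0.1302]
ee_rot: [-3.125, -0.323, -0.001]
force: [0.4, -0.2, -0.3]
width: 0.171
```

Call:
play_rows(rows=[[[0, 0, 0], [0, 0, 0], -1], [[0, 0, -0.03], [0, 0, 0], -1], [[0, 0, -0.06], [0, 0, 0], -1], [[0, 0, -0.1], [0, 0, 0], -1], [[0, 0, -0.15], [0, 0, 0], -1], [[0, 0, -0.2], [0, 0, 0], -1], [[0, 0, -0.26], [0, 0, 0], -1], [[0, 0, -0.32], [0, 0, 0], -1], [[0, 0, -0.36], [0, 0, 0], -1], [[0, 0, -0.36], [0, 0, 0], -1]])

```text
clock: 4.85
position: [0.5531, -0.3489, 0.3155]
ee_rot: [3.121, 0.322, 0.011]
force: [1.2, 0.1, -0.8]
width: 0.169
```

```bash
python3 -c "
from h import *
s=arm.observe();print(s['position'],s['force'],s['width'])
snap('wrist','w3');snap('scene','s3')
im=cv2.imread('pics/s3.png');cv2.imwrite('pics/s3z.png',cv2.resize(im[60:280,90:310],None,fx=2.7,fy=2.7))"
```

```text
[ 0.55308466 -0.34886695  0.31554008] [ 1.18975203  0.05514377 -0.80685145] 0.16899161396746878
```

View pics/w3.png

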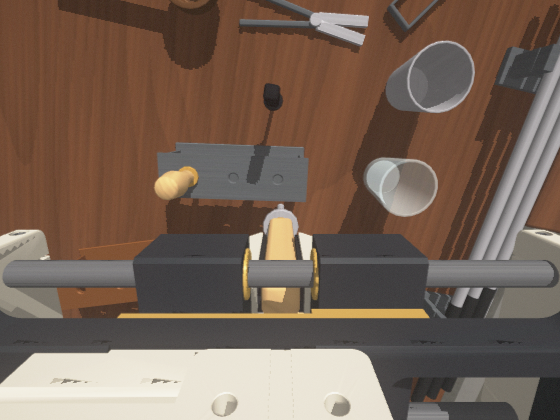

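View pics/s3z.png

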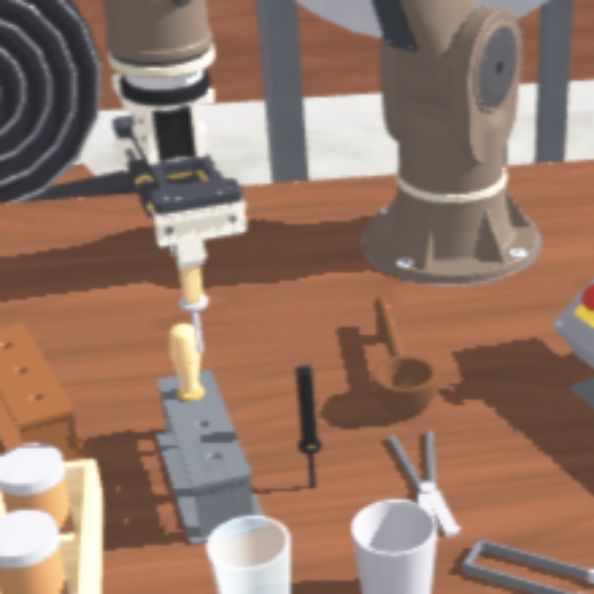

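```bash
python3 - <<'E'
from h import *
s=arm.observe(); R0=Ro.from_rotvec(s['ee_rot']).as_matrix(); print(s['position'])
snap('wrist','w4')
im,W,z=load('w4')
T=(W-s['position'])@R0
a=cv2.resize(im[185:255,235:325,::-1],None,fx=8,fy=8,interpolation=cv2.INTER_CUBIC);cv2.imwrite('pics/w4a.png',a)
a=cv2.resize(im[140:210,150:320,::-1],None,fx=4.6,fy=4.6,interpolation=cv2.INTER_CUBIC);cv2.imwrite('pics/w4b.png',a)
t=T.reshape(-1,3)
for lo,hi in((.0,.02),(.02,.04),(.04,.0475),(.0475,.06),(.06,.08),(.08,.1),(.1,.12)):
    q=t[(np.hypot(t[:,0],t[:,1])<.025)&(t[:,2]>lo)&(t[:,2]<hi)]
    if len(q): print(lo,hi,len(q),q.mean(0).round(4),q.min(0).round(4),q.max(0).round(4))
E
```

```text
[ 0.55166408 -0.3485128   0.31135655]
0.0 0.02 430 [-0.     -0.0075  0.0077] [-0.0173 -0.0102  0.    ] [ 0.0174 -0.0038  0.0199]
0.02 0.04 226 [ 0.     -0.0067  0.0294] [-0.0079 -0.0077  0.02  ] [ 0.008  -0.0038  0.0396]
0.04 0.0475 74 [-0.0003 -0.0053  0.0442] [-0.0118 -0.011   0.04  ] [0.0105 0.0078 0.0475]
0.0475 0.06 364 [-0.     -0.0046  0.0488] [-0.0126 -0.0119  0.0475] [0.0128 0.0088 0.0528]
0.08 0.1 19 [-0.     -0.0013  0.0947] [-0.0021 -0.0019  0.0894] [ 0.0023 -0.0004  0.0999]
0.1 0.12 11 [-0.0003 -0.0006  0.1036] [-0.0031 -0.0014  0.1016] [0.0023 0.0016 0.1055]
```

View pics/w4a.png

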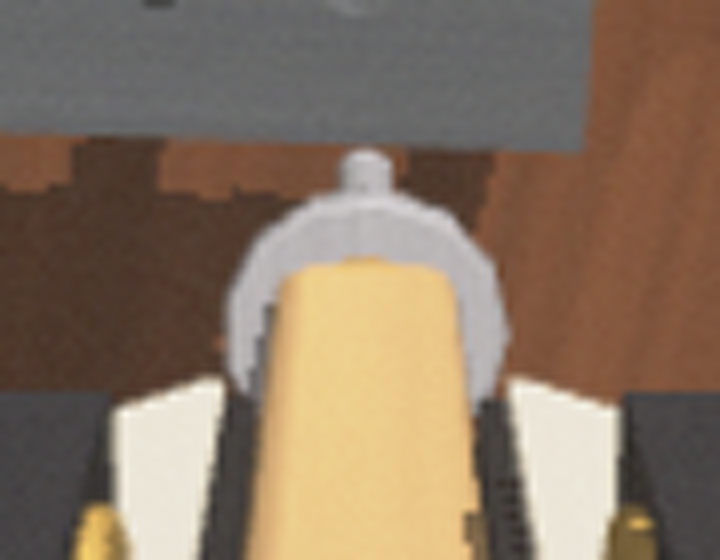

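View pics/w4b.png

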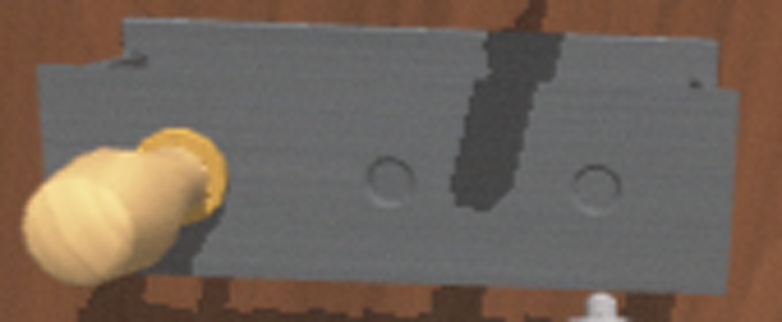

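```bash
cat >> h.py <<'E'
def hitz(z,u,v,h):
    o=-z['R'].T@z['t']; r=z['R'].T@np.linalg.solve(z['K'],[u,v,1]); return o+r*(h-o[2])/r[2]
def hitp(z,u,v,n,c):
    o=-z['R'].T@z['t']; r=z['R'].T@np.linalg.solve(z['K'],[u,v,1]); return o+r*((c-o)@n)/(r@n)
def Rface(n,push_sign=1):
    n=n/np.linalg.norm(n); h=np.array([-n[1],n[0],0]);h/=np.linalg.norm(h) # level along face
    if h[0]<0:h=-h
    z=-n; return np.stack([h,np.cross(z,h),z],1)
E
python3 - <<'E'
from h import *
_,_,z=load('w4')
for n,p in(('h1',(390,182)),('h2',(597,188)),('reamcol',(181,176))): print(n,hitz(z,150+p[0]/4.6,140+p[1]/4.6,.0765).round(4))
for f,uv in(('t0',(204.3,204.5)),('s0',(350.5,198.5))):
    im,W,z=load(f); w=W.reshape(-1,3)
    m=(w[:,0]>.28)&(w[:,0]<.66)&(w[:,1]>.06)&(w[:,1]<.32)&(w[:,2]>.07)&(w[:,2]<.24); s=w[m]
    n=np.array([.2155,-.54,.813]);n/=np.linalg.norm(n)
    c=np.median(s@n)
    for k in range(6):
        q=s[np.abs(s@n-c)<.004/(k+1)+.001]; c0=q.mean(0); n=np.linalg.svd(q-c0)[2][2]; n*=np.sign(n[2]); c=c0@n
    print(f,n,c,np.degrees(np.arccos(n[2])),len(q),hitp(z,*uv,n,c0))
E
```

```text
h1 [ 0.4922 -0.36    0.0765]
h2 [ 0.5515 -0.3494  0.0765]
reamcol [ 0.4326 -0.3707  0.0765]
t0 [ 0.21991602 -0.53583162  0.81518183] 0.11336938150366352 35.39465527898366 2640 [0.52873338 0.17322312 0.11029548]
s0 [ 0.22158927 -0.5350441   0.81524598] 0.11567097570767493 35.388308957563254 1917 [0.54829902 0.17683826 0.10891199]
```

```bash
python3 - <<'E'
from h import *
a=np.radians(-67.6);t=np.radians(35); n=np.array([np.sin(t)*np.cos(a),np.sin(t)*np.sin(a),np.cos(t)])
R=Rface(n);print(R)
P=np.array([.533,.174,.110])+n*.179+R[:,1]*.035; print(P)
rel(P,R)
rel(P+[0,-.1,.05],R)
E
```

```text
[[ 0.92454603  0.31215458 -0.21857299]
 [ 0.38107038 -0.75734377  0.53029782]
 [ 0.         -0.57357644 -0.81915204]]
[0.58304998 0.05256966 0.23655304]
t 5.0 pos [ 0.5512 -0.3484  0.3102] F [ 0.4  0.1 -0.4] w 0.173
shift [ 0.2261 -0.772   0.1474] turn [ 0.5816 -0.0543 -0.1712]
t 5.0 pos [ 0.5512 -0.3484  0.3102] F [ 0.4  0.1 -0.4] w 0.173
shift [ 0.1853 -0.5763  0.0474] turn [ 0.5816 -0.0543 -0.1712]
```

Call:
play_rows(rows=[[[0.02, -0.08, -0.02], [0, 0, 0], -1], [[0.06, -0.18, -0.02], [0.1, 0, 0], -1], [[0.1, -0.28, -0.02], [0.22, -0.02, -0.05], -1], [[0.14, -0.37, -0.02], [0.35, -0.03, -0.1], -1], [[0.17, -0.46, 0], [0.48, -0.045, -0.14], -1], [[0.185, -0.55, 0.03], [0.58, -0.054, -0.17], -1], [[0.2, -0.63, 0.06], [0.582, -0.054, -0.171], -1], [[0.215, -0.7, 0.1], [0.582, -0.054, -0.171], -1], [[0.226, -0.772, 0.147], [0.582, -0.054, -0.171], -1], [[0.226, -0.772, 0.147], [0.582, -0.054, -0.171], -1]])

```text
clock: 6.0
position: [0.5796, 0.0585, 0.234]
ee_rot: [-2.483, -0.5, 0.165]
force: [-2.1, 0.5, 0.0]
width: 0.176
```

```bash
python3 -c "
from h import *
s=arm.observe();print(s['joints'].round(3),s['position'],s['force'],s['width'],s['ee_rot'])
snap('wrist','w5');snap('scene','s5');print(arm.observe()['position'])"
```

```text
[ 0.479  0.646 -0.59   1.479 -0.239  1.339  0.429] [0.57964426 0.0585071  0.23404208] [-2.14406947  0.48893718  0.04516101] 0.17597859755907155 [-2.48276387 -0.50022254  0.16493147]
[0.58224042 0.05316258 0.23563702]
```

View pics/w5.png

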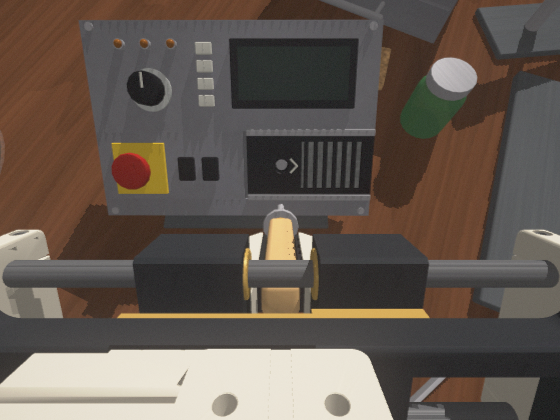

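View pics/s5.png

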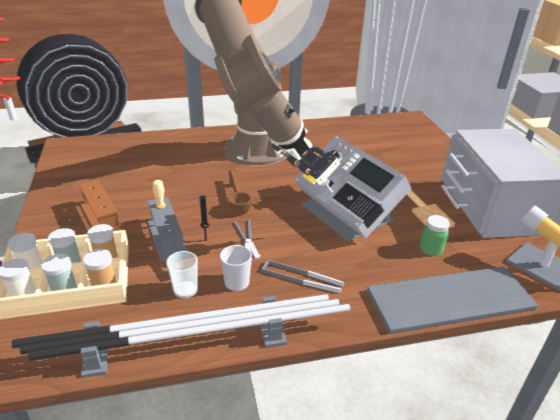

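```bash
python3 - <<'E'
from h import *
snap('wrist','w6'); s=arm.observe(); print(s['position'],s['ee_rot'],s['clock'])
im,W,z=load('w6')
cv2.imwrite('pics/w6a.png',cv2.resize(im[120:220,235:385,::-1],None,fx=5.3,fy=5.3,interpolation=cv2.INTER_CUBIC))
w=W.reshape(-1,3)
m=(w[:,0]>.28)&(w[:,0]<.66)&(w[:,1]>.06)&(w[:,1]<.32)&(w[:,2]>.07)&(w[:,2]<.24); s=w[m]
n=np.array([.2155,-.54,.813]);n/=np.linalg.norm(n); c=np.median(s@n)
for k in range(6):
    q=s[np.abs(s@n-c)<.004/(k+1)+.001]; c0=q.mean(0); n=np.linalg.svd(q-c0)[2][2]; n*=np.sign(n[2]); c=c0@n
print(n,c,np.degrees(np.arccos(n[2])),np.degrees(np.arctan2(n[1],n[0])),len(q))
for uv in((281,165),(90,26),(373,26),(115,211),(361,211),(248,130),(247,196),(373,130)): print(uv,hitp(z,*uv,n,c0).round(4))
E
```

```text
[0.58308883 0.05183447 0.23610576] [-2.48954901 -0.49213158  0.15644445] 6.15Traceback (most recent call last):
  File "<stdin>", line 9, in <module>
    u, s, vh = gufunc(a, signature=signature)
               ~~~~~~^^^^^^^^^^^^^^^^^^^^^^^^
numpy._core._exceptions._ArrayMemoryError: Unable to allocate 17.8 GiB for an array with shape (48849, 48849) and data type float64
```

View pics/w6a.png

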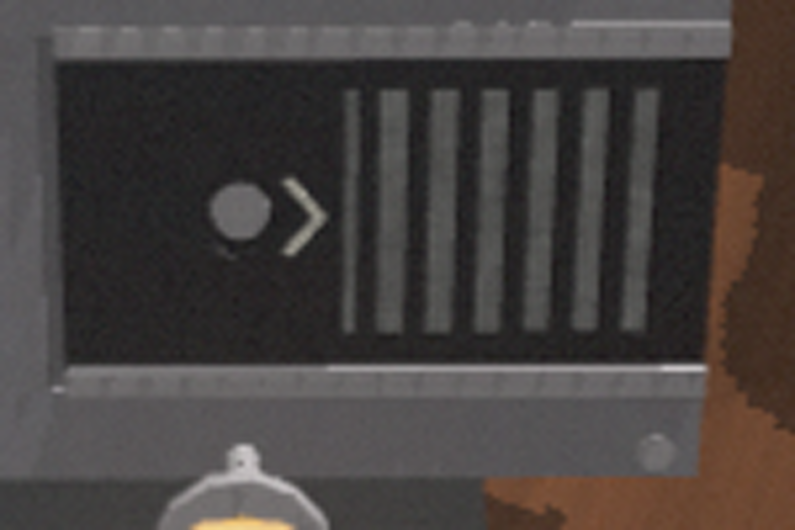

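```bash
python3 - <<'E'
from h import *
im,W,z=load('w6'); w=W.reshape(-1,3)
m=(w[:,0]>.28)&(w[:,0]<.66)&(w[:,1]>.06)&(w[:,1]<.32)&(w[:,2]>.07)&(w[:,2]<.24); s=w[m]
n=np.array([.2155,-.54,.813]);n/=np.linalg.norm(n); c=np.median(s@n)
for k in range(6):
    q=s[np.abs(s@n-c)<.004/(k+1)+.001]; c0=q.mean(0); n=np.linalg.eigh(np.cov((q-c0).T))[1][:,0]; n*=np.sign(n[2]); c=c0@n
print('n',n,c,np.degrees(np.arccos(n[2])),np.degrees(np.arctan2(n[1],n[0])),len(q))
R=Rface(n)
A=lambda u,v,d=0:hitp(z,235+u/5.3,120+v/5.3,n,c0-n*d)
cat=A(241,211,.012); print('catch',cat,'mouth',cat+n*.012)
for nm,p in(('topL',(57,60)),('botL',(65,365)),('topR',(727,60)),('botR',(706,365))): print(nm,A(*p).round(4),(R.T@(A(*p)-cat)).round(4))
# depth around
for u,v in((280,160),(281,159),(262,160),(280,148)): print(u,v,(W[v,u]-cat).round(4),'h',((W[v,u])@n-c).round(4))
# case edges from face long edge: corner screws
H=lambda u,v:hitp(z,u,v,n,c0)
a,b=H(90,26),H(373,26);a2,b2=H(115,211),H(361,211); print(np.degrees(np.arctan2(*(b-a)[[1,0]])),np.degrees(np.arctan2(*(b2-a2)[[1,0]])),np.linalg.norm(b-a),np.linalg.norm(b2-a2))
E
```

```text
n [ 0.22168506 -0.52874486  0.8193196 ] 0.11837581335831163 34.983258977099474 -67.25332281002224 35268
catch [0.5301926  0.17755835 0.1009656 ] mouth [0.53285282 0.17121341 0.11079744]
topL [0.488  0.181  0.1292] [-0.0376 -0.0322 -0.012 ]
botL [0.5077 0.1326 0.0927] [-0.0381  0.0316 -0.012 ]
topR [0.6149 0.2336 0.1289] [ 0.0998 -0.0315 -0.012 ]
botR [0.6354 0.1856 0.0923] [ 0.1001  0.0322 -0.012 ]
280 160 [-0.0005 -0.0002 -0.0005] h -0.0125
281 159 [0.0004 0.0006 0.0012] h -0.0112
262 160 [-0.0165 -0.0137  0.011 ] h 0.0007
280 148 [-0.0025  0.0048  0.0168] h -0.0014
22.53939551797258 22.531225834644474 0.28251428760927627 0.28675198759317666
```

```bash
cat >> h.py <<'E'
_a=np.radians(-67.4);_t=np.radians(35)
N=np.array([np.sin(_t)*np.cos(_a),np.sin(_t)*np.sin(_a),np.cos(_t)]); RF=Rface(N); MOUTH=np.array([.5329,.1712,.1108])
def tcp(depth,out=0,tip=np.array([0,.001,.109])): return MOUTH-N*depth+RF[:,0]*out-RF@tip
E
python3 -c "
from h import *
rel(tcp(-.02),RF)"
```

```text
t 6.15 pos [0.5831 0.0518 0.2361] F [ 0.5 -0.7 -0.4] w 0.173
shift [-0.0013 -0.0704  0.0959] turn [-0.0003 -0.0014 -0.0035]
```

Call:
play_rows(rows=[[[-0.001, -0.035, 0.02], [0, -0.001, -0.003], -1], [[-0.001, -0.07, 0.04], [0, -0.001, -0.003], -1], [[-0.001, -0.07, 0.07], [0, -0.001, -0.003], -1], [[-0.001, -0.07, 0.096], [0, -0.001, -0.003], -1], [[-0.001, -0.07, 0.096], [0, -0.001, -0.003], -1], [[-0.001, -0.07, 0.096], [0, -0.001, -0.003], -1], [[-0.001, -0.07, 0.096], [0, -0.001, -0.003], -1]], newtons=60)

```text
clock: 6.85
position: [0.562, 0.1036, 0.2179]
ee_rot: [-2.489, -0.496, 0.154]
force: [-0.1, -0.1, -0.4]
width: 0.168
```

```bash
python3 -c "
from h import *
snap('wrist','w7');snap('scene','s7');rel(tcp(-.02),RF)
im=cv2.imread('pics/w7.png');cv2.imwrite('pics/w7z.png',cv2.resize(im[110:250,210:380],None,fx=4,fy=4,interpolation=2))
im=cv2.imread('pics/s7.png');cv2.imwrite('pics/s7z.png',cv2.resize(im[120:240,280:420],None,fx=4.5,fy=4.5,interpolation=2))
"
```

```text
t 6.95 pos [0.562  0.1036 0.2179] F [-0.5 -0.8 -0.3] w 0.173
shift [-0.0019  0.0003  0.0018] turn [ 0.0001 -0.0024 -0.0002]
```

View pics/w7z.png

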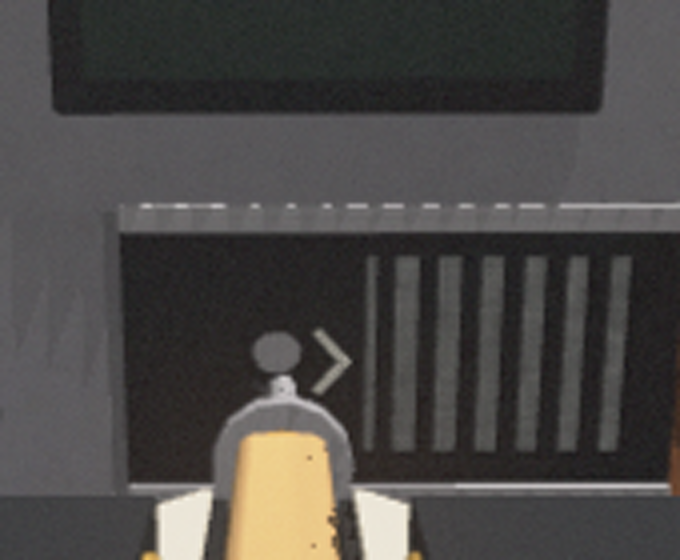

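View pics/s7z.png

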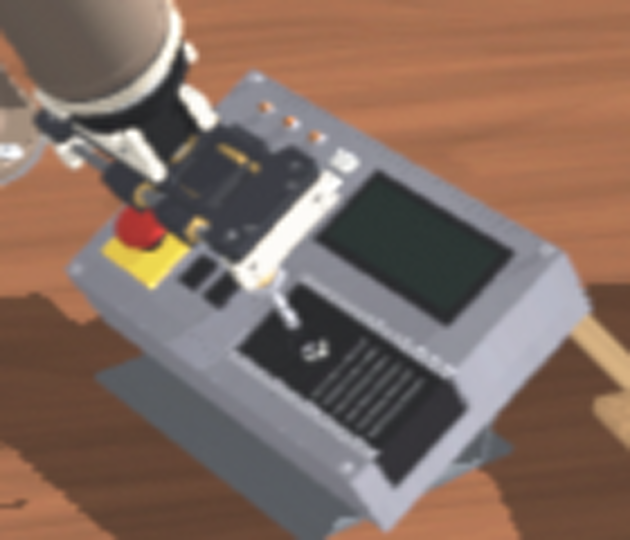

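```bash
python3 -c "
from h import *
im,W,z=load('w7');s=arm.observe();R0=Ro.from_rotvec(s['ee_rot']).as_matrix()
cat=hitp(z,279.25,198,N,MOUTH-.012*N);print(cat+.012*N,(R0.T@(cat-s['position'])).round(4))
t=((W-s['position'])@R0).reshape(-1,3)
for lo,hi in((.085,.095),(.095,.104),(.104,.115)):
    q=t[(np.hypot(t[:,0],t[:,1])<.006)&(t[:,2]>lo)&(t[:,2]<hi)]
    if len(q): print(lo,len(q),q.mean(0).round(4),q.min(0).round(4),q.max(0).round(4))
"
```

```text
[0.53286353 0.17080428 0.110554  ] [-0.0015  0.0016  0.1419]
0.085 9 [-0.0003 -0.0018  0.0917] [-0.0024 -0.0023  0.0894] [ 0.002  -0.0012  0.0935]
0.095 15 [-0.0002 -0.0016  0.0991] [-0.0024 -0.0019  0.095 ] [ 0.002  -0.0008  0.1037]
0.104 6 [-0.0009 -0.0008  0.1045] [-0.0034 -0.0018  0.1041] [0.0021 0.001  0.1057]
```

Call:
play_rows(rows=[[[-0.003, 0.001, 0.015], [0, -0.002, 0], -1], [[-0.003, 0.001, 0.03], [0, -0.002, 0], -1], [[-0.003, 0.001, 0.04], [0, -0.002, 0], -1], [[-0.003, 0.001, 0.05], [0, -0.002, 0], -1], [[-0.003, 0.001, 0.06], [0, -0.002, 0], -1], [[-0.003, 0.001, 0.066], [0, -0.002, 0], -1], [[-0.003, 0.001, 0.066], [0, -0.002, 0], -1]])

```text
clock: 7.65
position: [0.5529, 0.1209, 0.19]
ee_rot: [-2.488, -0.498, 0.158]
force: [-0.1, -0.0, -0.6]
width: 0.17
```

```bash
python3 -c "
from h import *
rel(tcp(.017),RF);s=arm.observe();print(RF.T@s['force'])
snap('wrist','w8');snap('scene','s8')
im=cv2.imread('pics/w8.png');a=cv2.resize(im[110:250,210:380],None,fx=2.3,fy=3.2,interpolation=2)
im=cv2.imread('pics/s8.png');b=cv2.resize(im[150:220,310:395],None,fx=4.5,fy=6.4,interpolation=2)
cv2.imwrite('pics/w8z.png',np.hstack([a,b]))
"
```

```text
t 7.65 pos [0.5529 0.1209 0.19  ] F [-0.1 -0.  -0.6] w 0.17
shift [0.0018 0.0003 0.0078] turn [-0.0005  0.0009  0.0003]
[-0.13000152  0.32858708  0.54262619]
```

View pics/w8z.png

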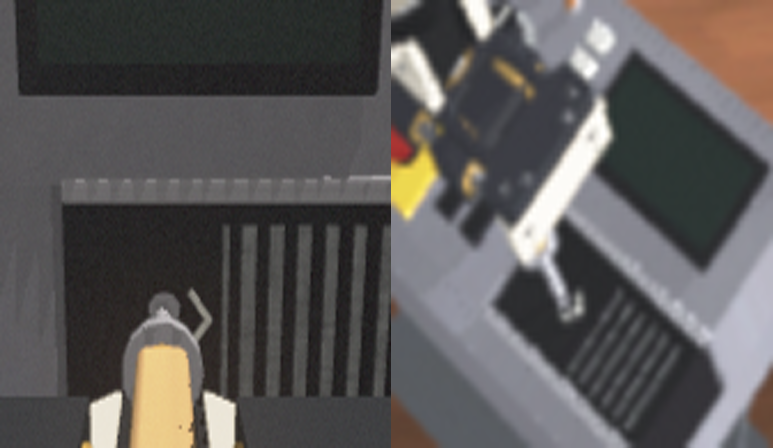

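Call:
play_rows(rows=[[[0, 0, 0.004], [0, 0, 0], -1], [[0, 0, 0.008], [0, 0, 0], -1], [[0, 0, 0.008], [0, 0, 0], -1], [[0, 0, 0.008], [0, 0, 0], -1]])

```text
clock: 8.15
position: [0.5525, 0.1227, 0.1872]
ee_rot: [-2.489, -0.498, 0.157]
force: [0.7, -1.5, 2.7]
width: 0.174
```

```bash
python3 -c "
from h import *
rel(tcp(.017),RF);s=arm.observe();print(RF.T@s['force'])"
```

```text
t 8.15 pos [0.5525 0.1227 0.1872] F [ 0.7 -1.5  2.7] w 0.174
shift [ 0.0011 -0.0001  0.0011] turn [-0.     -0.0001  0.0002]
[ 0.12204421 -0.21596012 -3.13711781]
```

Call:
play_rows(rows=[[[0, 0, 0.004], [0, 0, 0], -1], [[0, 0, 0.007], [0, 0, 0], -1], [[0, 0, 0.007], [0, 0, 0], -1], [[0, 0, 0.007], [0, 0, 0], -1]])

```text
clock: 8.55
position: [0.5518, 0.1245, 0.1843]
ee_rot: [-2.489, -0.497, 0.156]
force: [1.0, -3.5, 5.2]
width: 0.169
```

```bash
python3 -c "
from h import *
rel(tcp(.017),RF);
for i in range(1):
  s=arm.observe();print(RF.T@s['force'])"
```

```text
t 8.55 pos [0.5518 0.1245 0.1843] F [ 1.  -3.5  5.2] w 0.169
shift [ 0.0011 -0.0002 -0.0058] turn [ 0.0001 -0.0002  0.0002]
[-0.45848223 -0.06057419 -6.32119249]
```

Call:
play_rows(rows=[[[0.006, 0, 0.001], [0, 0, 0], -1], [[0.012, 0, 0.001], [0, 0, 0], -1], [[0.018, 0, 0.001], [0, 0, 0], -1], [[0.024, 0, 0.001], [0, 0, 0], -1], [[0.03, 0, 0.001], [0, 0, 0], -1], [[0.036, 0, 0.001], [0, 0, 0], -1], [[0.042, 0, 0.001], [0, 0, 0], -1], [[0.042, 0, 0.001], [0, 0, 0], -1]])

```text
clock: 9.35
position: [0.5709, 0.1327, 0.1841]
ee_rot: [-2.489, -0.498, 0.157]
force: [1.5, -6.3, 8.1]
width: 0.171
```

```bash
python3 -c "
from h import *
rel(tcp(.0205,.06),RF);
s=arm.observe();print(RF.T@s['force'])
snap('wrist','w9')
im=cv2.imread('pics/w9.png');cv2.imwrite('pics/w9z.png',cv2.resize(im[110:250,210:400],None,fx=4,fy=4,interpolation=2))"
```

```text
t 9.35 pos [0.5709 0.1327 0.1841] F [ 1.5 -6.3  8.1] w 0.171
shift [ 0.0794 -0.0002  0.0005] turn [0.0001 0.0004 0.0002]
[ -1.07976372   0.62253129 -10.27926058]
```

View pics/w9z.png

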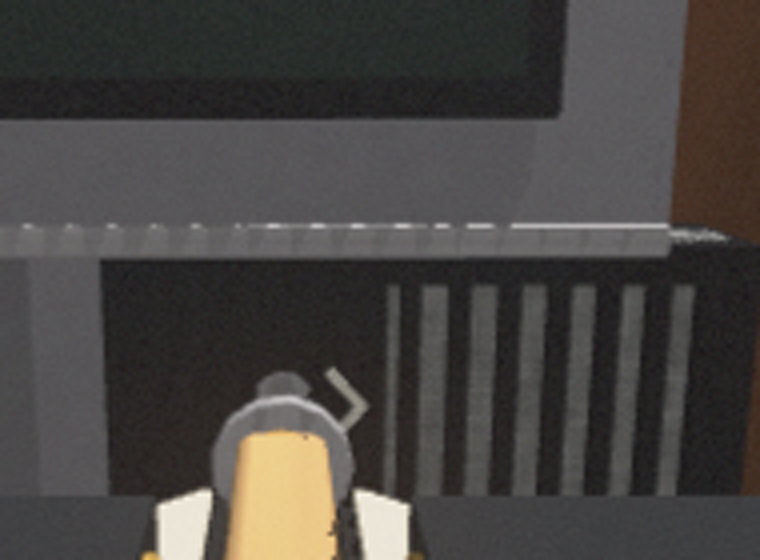

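Call:
play_rows(rows=[[[0.01, 0, 0], [0, 0, 0], -1], [[0.02, 0, 0], [0, 0, 0], -1], [[0.03, 0, 0], [0, 0, 0], -1], [[0.04, 0, 0], [0, 0, 0], -1], [[0.05, 0, 0], [0, 0, 0], -1], [[0.06, 0, 0], [0, 0, 0], -1], [[0.07, 0, 0], [0, 0, 0], -1], [[0.08, 0, 0], [0, 0, 0], -1], [[0.084, 0, 0], [0, 0, 0], -1], [[0.084, 0, 0], [0, 0, 0], -1]])

```text
clock: 10.4
position: [0.6092, 0.1485, 0.1839]
ee_rot: [-2.489, -0.498, 0.159]
force: [0.6, -6.1, 8.0]
width: 0.169
```

```bash
python3 -c "
from h import *
rel(tcp(.0205,.06),RF);
s=arm.observe();print(RF.T@s['force'])
snap('wrist','w10')
im=cv2.imread('pics/w10.png');cv2.imwrite('pics/w10z.png',cv2.resize(im[110:250,180:370],None,fx=4,fy=4,interpolation=2))"
```

```text
t 10.4 pos [0.6092 0.1485 0.1839] F [ 0.6 -6.1  8. ] w 0.169
shift [-0.0035 -0.0005  0.0005] turn [ 0.0001  0.0014 -0.0001]
[-1.77082137  0.23904711 -9.92287484]
```

View pics/w10z.png

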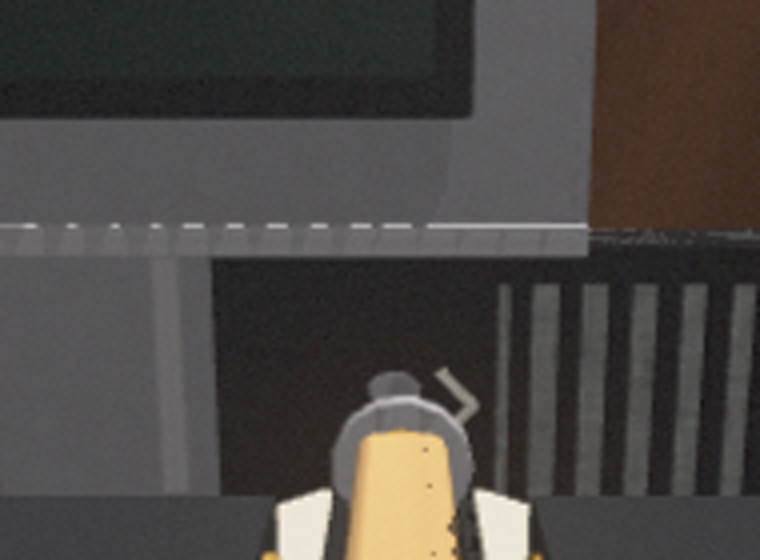

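Call:
play_rows(rows=[[[0.004, 0, 0], [0, 0, 0], -1], [[0.008, 0, 0], [0, 0, 0], -1], [[0.008, 0, 0], [0, 0, 0], -1], [[0.008, 0, 0], [0, 0, 0], -1]])

```text
clock: 10.85
position: [0.6119, 0.1495, 0.1837]
ee_rot: [-2.489, -0.498, 0.161]
force: [-4.5, -10.2, 12.0]
width: 0.172
```

```bash
python3 -c "
from h import *
rel(tcp(.0205,.06),RF);
s=arm.observe();print(RF.T@s['force'])"
```

```text
t 10.85 pos [0.6119 0.1495 0.1837] F [ -4.5 -10.2  12. ] w 0.172
shift [-0.0092 -0.0008  0.0003] turn [ 0.0001  0.0034 -0.0004]
[ -8.12023162  -0.56792072 -14.23983223]
```

Call:
play_rows(rows=[[[-0.004, 0, 0], [0, 0, 0], -1], [[-0.009, 0, -0.004], [0, 0, 0], -1], [[-0.009, 0, -0.02], [0, 0, 0], -1], [[-0.009, 0, -0.04], [0, 0, 0], -1], [[-0.009, 0, -0.07], [0, 0, 0], -1], [[-0.009, 0, -0.11], [0, 0, 0], -1], [[-0.009, 0, -0.16], [0, 0, 0], -1], [[-0.009, 0, -0.2], [0, 0, 0], -1], [[-0.009, 0, -0.2], [0, 0, 0], -1], [[-0.009, 0, -0.2], [0, 0, 0], -1]])

```text
clock: 11.85
position: [0.6307, 0.0964, 0.2653]
ee_rot: [-2.488, -0.498, 0.158]
force: [-0.3, -0.0, -1.5]
width: 0.172
```

```bash
python3 - <<'E'
from h import *
snap('wrist','w11');s=arm.observe()
im,W,z=load('w11')
cv2.imwrite('pics/w11z.png',cv2.resize(im[60:250,150:390,::-1],None,fx=3.2,fy=3.2,interpolation=2))
R0=Ro.from_rotvec(s['ee_rot']).as_matrix()
t=((W-s['position'])@R0).reshape(-1,3)
for lo,hi in((.02,.04),(.0475,.0535),(.085,.095),(.095,.104),(.104,.115)):
    q=t[(np.hypot(t[:,0],t[:,1])<.02)&(t[:,2]>lo)&(t[:,2]<hi)]
    if len(q): print(lo,len(q),q.mean(0).round(4),q.min(0).round(4),q.max(0).round(4))
rel([.5515,-.3494,.32],Rdown(11.5))
E
```

```text
0.02 226 [ 0.     -0.007   0.0293] [-0.0078 -0.0078  0.02  ] [ 0.008  -0.0043  0.0399]
0.0475 172 [ 0.0004 -0.0059  0.0484] [-0.0125 -0.012   0.0475] [0.0128 0.0088 0.0519]
0.085 9 [ 0.0001 -0.0016  0.0912] [-0.0019 -0.002   0.0885] [ 0.0024 -0.001   0.0933]
0.095 19 [ 0.0001 -0.0011  0.0999] [-0.0029 -0.0019  0.0954] [0.0025 0.0009 0.1037]
0.104 1 [ 0.0016 -0.0013  0.1047] [ 0.0016 -0.0013  0.1047] [ 0.0016 -0.0013  0.1047]
t 11.9 pos [0.6303 0.0968 0.2647] F [ 0.1  1.3 -1.5] w 0.169
shift [-0.4898  0.561  -0.528 ] turn [-0.5825  0.0586  0.1803]
```

View pics/w11z.png

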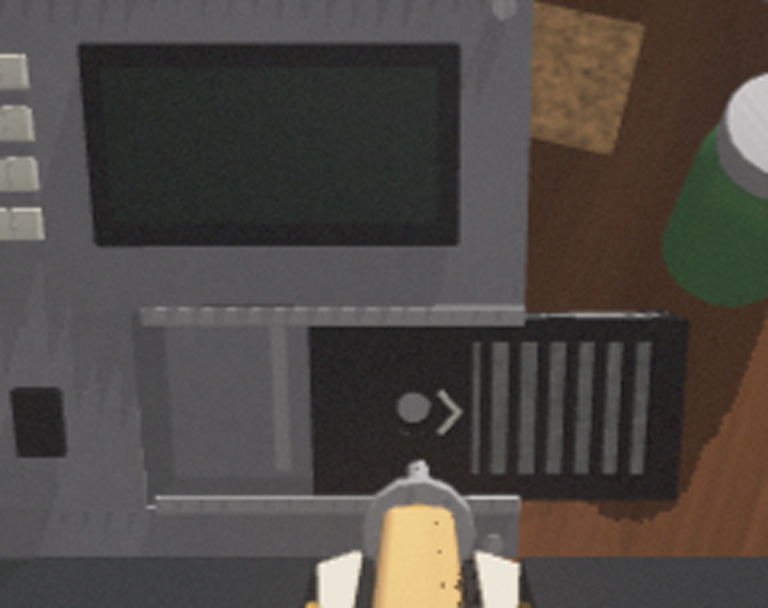

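```bash
python3 - <<'E'
from h import *
_,_,z=load('w11')
cat=hitp(z,150+413/3.2,60+407/3.2,N,MOUTH-.012*N)+.012*N
print(RF.T@(cat-MOUTH))
E
```

```text
[ 5.94596937e-02  3.05372929e-04 -1.40747108e-18]
```

Call:
play_rows(rows=[[[-0.03, 0.04, -0.05], [0, 0, 0], -1], [[-0.08, 0.1, -0.1], [-0.1, 0.01, 0.03], -1], [[-0.13, 0.16, -0.16], [-0.2, 0.02, 0.06], -1], [[-0.19, 0.22, -0.22], [-0.3, 0.03, 0.09], -1], [[-0.24, 0.28, -0.28], [-0.4, 0.04, 0.12], -1], [[-0.29, 0.34, -0.33], [-0.5, 0.05, 0.15], -1], [[-0.34, 0.4, -0.39], [-0.583, 0.059, 0.18], -1], [[-0.4, 0.46, -0.44], [-0.583, 0.059, 0.18], -1], [[-0.45, 0.52, -0.49], [-0.583, 0.059, 0.18], -1], [[-0.49, 0.561, -0.528], [-0.583, 0.059, 0.18], -1]])

```text
clock: 12.9
position: [0.55, -0.3521, 0.3196]
ee_rot: [3.126, 0.312, -0.0]
force: [0.7, -0.3, -0.4]
width: 0.169
```

Call:
play_rows(rows=[[[0, 0, 0], [0, 0, 0], -1], [[0, 0, 0], [0, 0, 0], -1], [[0, 0, 0], [0, 0, 0], -1]])

```text
clock: 13.2
position: [0.5521, -0.3478, 0.32]
ee_rot: [-3.124, -0.317, -0.002]
force: [-0.5, 0.1, -1.0]
width: 0.173
```

```bash
python3 - <<'E'
from h import *
snap('wrist','w12');s=arm.observe()
im,W,z=load('w12')
cv2.imwrite('pics/w12z.png',cv2.resize(im[140:240,150:330,::-1],None,fx=4.4,fy=4.4,interpolation=2))
rel([.5515,-.3494,.32],Rdown(11.5))
E
```

```text
t 13.25 pos [ 0.5522 -0.3478  0.3203] F [0.1 0.5 0.4] w 0.173
shift [-0.002   0.0028  0.0006] turn [-0.0005 -0.0017  0.002 ]
```

View pics/w12z.png

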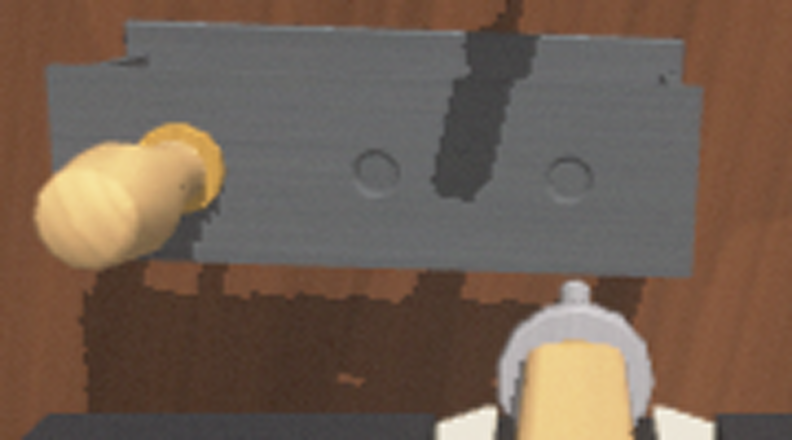

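```bash
python3 - <<'E'
from h import *
_,_,z=load('w12')
print(hitz(z,150+570/4.4,140+180/4.4,.0765),hitz(z,150+377/4.4,140+174/4.4,.0765))
rel([.5515,-.3486,.205],Rdown(11.5))
E
```

```text
[ 0.55168104 -0.3499125   0.0765    ] [ 0.49256568 -0.36012635  0.0765    ]
t 13.25 pos [ 0.5522 -0.3478  0.3203] F [0.1 0.5 0.4] w 0.173
shift [-0.0021  0.0014  0.2306] turn [-0.0005 -0.0017  0.002 ]
```

Call:
play_rows(rows=[[[-0.002, 0.0015, 0.06], [0, -0.002, 0.002], -1], [[-0.002, 0.0015, 0.12], [0, -0.002, 0.002], -1], [[-0.002, 0.0015, 0.18], [0, -0.002, 0.002], -1], [[-0.002, 0.0015, 0.231], [0, -0.002, 0.002], -1], [[-0.002, 0.0015, 0.231], [0, -0.002, 0.002], -1], [[-0.002, 0.0015, 0.231], [0, -0.002, 0.002], -1], [[-0.002, 0.0015, 0.231], [0, -0.002, 0.002], -1]])

```text
clock: 13.95
position: [0.5523, -0.3508, 0.2073]
ee_rot: [3.124, 0.311, 0.004]
force: [-0.3, -0.1, -0.8]
width: 0.17
```

```bash
python3 - <<'E'
from h import *
snap('wrist','w13');snap('scene','s13');s=arm.observe()
a=cv2.resize(cv2.imread('pics/w13.png')[140:260,180:340],None,fx=3,fy=3,interpolation=2)
b=cv2.resize(cv2.imread('pics/s13.png')[180:260,140:200],None,fx=4.5,fy=4.5,interpolation=2)
cv2.imwrite('pics/w13z.png',np.hstack([a,b]))
rel([.5515,-.3486,.131],Rdown(11.5))
E
```

```text
t 14.05 pos [ 0.552  -0.3512  0.2072] F [-0.9 -0.6 -0.3] w 0.174
shift [-0.0003 -0.0057  0.1524] turn [ 0.0028 -0.002  -0.0026]
```

View pics/w13z.png

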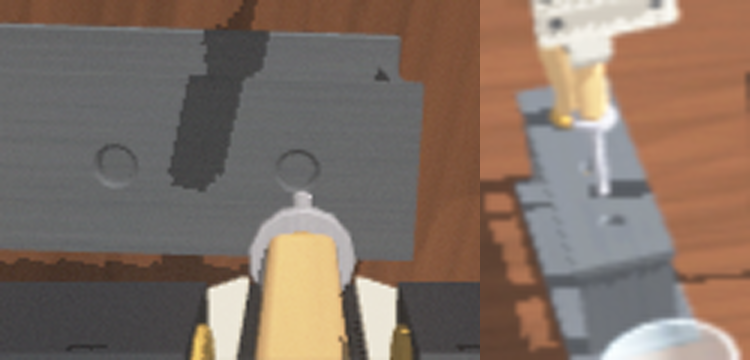

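Call:
play_rows(rows=[[[0, -0.0055, 0], [0.002, -0.002, -0.002], -1], [[0, -0.0055, 0], [0.002, -0.002, -0.002], -1], [[0, -0.0055, 0.01], [0.002, -0.002, -0.002], -1], [[0, -0.0055, 0.02], [0.002, -0.002, -0.002], -1], [[0, -0.0055, 0.02], [0.002, -0.002, -0.002], -1], [[0, -0.0055, 0.02], [0.002, -0.002, -0.002], -1]])

```text
clock: 14.65
position: [0.5503, -0.3484, 0.195]
ee_rot: [-3.125, -0.313, 0.004]
force: [0.4, 0.5, -0.9]
width: 0.168
```

```bash
python3 - <<'E'
from h import *
snap('wrist','w14');s=arm.observe()
im,W,z=load('w14');R0=Ro.from_rotvec(s['ee_rot']).as_matrix()
cv2.imwrite('pics/w14z.png',cv2.resize(im[140:260,180:340,::-1],None,fx=4.5,fy=4.5,interpolation=2))
w=W.reshape(-1,3);t=(w-s['position'])@R0
for lo,hi in((.0475,.0535),(.085,.095),(.095,.107)):
    q=w[(np.hypot(t[:,0],t[:,1])<(.02 if lo<.06 else .006))&(t[:,2]>lo)&(t[:,2]<hi)]
    if len(q): print(lo,len(q),q.mean(0).round(4),q.min(0).round(4),q.max(0).round(4))
rel([.5515,-.3486,.131],Rdown(11.5))
E
```

```text
0.0475 379 [ 0.5493 -0.344   0.1463] [ 0.5374 -0.3592  0.1418] [ 0.5629 -0.3365  0.1478]
0.085 9 [ 0.5497 -0.3471  0.1031] [ 0.5478 -0.348   0.1007] [ 0.5521 -0.3466  0.1061]
0.095 21 [ 0.5497 -0.3474  0.0946] [ 0.5471 -0.3504  0.0899] [ 0.5522 -0.3466  0.1002]
t 14.7 pos [ 0.5505 -0.3484  0.1953] F [-0.1  0.  -0.5] w 0.168
shift [0.0023 0.0009 0.1285] turn [-0.0011  0.0022 -0.001 ]
```

View pics/w14z.png

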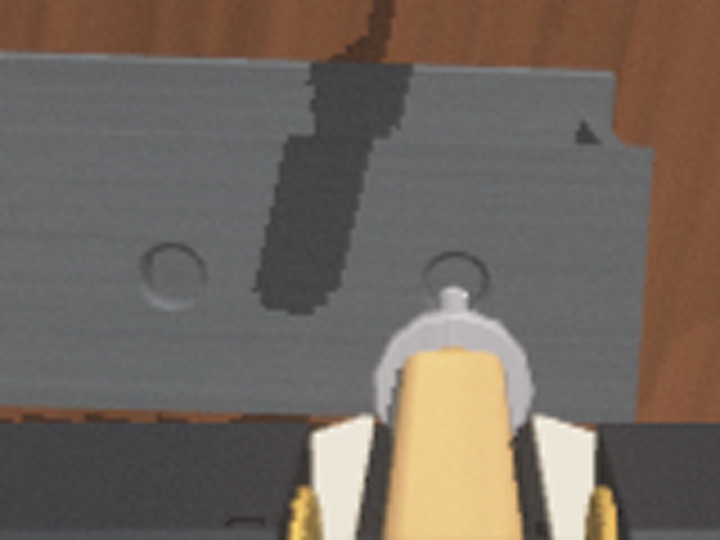

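Call:
play_rows(rows=[[[0.002, 0.001, 0], [-0.001, 0.002, 0], -1], [[0.002, 0.001, 0.01], [-0.001, 0.002, 0], -1], [[0.002, 0.001, 0.02], [-0.001, 0.002, 0], -1], [[0.002, 0.001, 0.03], [-0.001, 0.002, 0], -1], [[0.002, 0.001, 0.04], [-0.001, 0.002, 0], -1], [[0.002, 0.001, 0.04], [-0.001, 0.002, 0], -1]])

```text
clock: 15.3
position: [0.551, -0.3484, 0.1743]
ee_rot: [-3.125, -0.313, 0.002]
force: [0.9, -0.1, -0.5]
width: 0.171
```

```bash
python3 - <<'E'
from h import *
snap('wrist','w15')
cv2.imwrite('pics/w15z.png',cv2.resize(cv2.imread('pics/w15.png')[140:260,180:340],None,fx=4.5,fy=4.5,interpolation=2))
rel([.5515,-.3486,.131],Rdown(11.5))
E
```

```text
t 15.35 pos [ 0.5512 -0.3486  0.1748] F [-0.1  0.6 -0.4] w 0.17
shift [0.0006 0.0002 0.0876] turn [-0.0005  0.0008 -0.001 ]
```

View pics/w15z.png

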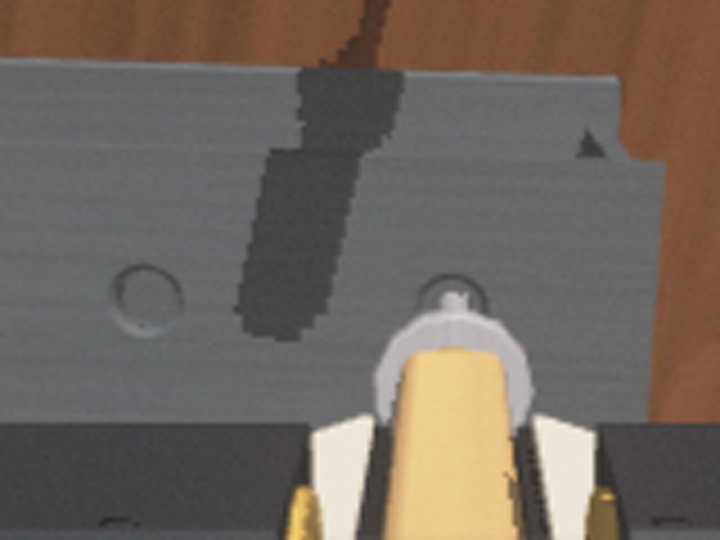

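The pin is in the hole at zoomed (455,295), with no contact force. I'll lower it the rest of the way.

Call:
play_rows(rows=[[[0.0005, 0, 0.015], [0, 0, 0], -1], [[0.0005, 0, 0.03], [0, 0, 0], -1], [[0.0005, 0, 0.045], [0, 0, 0], -1], [[0.0005, 0, 0.06], [0, 0, 0], -1], [[0.0005, 0, 0.072], [0, 0, 0], -1], [[0.0005, 0, 0.08], [0, 0, 0], -1], [[0.0005, 0, 0.083], [0, 0, 0], -1], [[0.0005, 0, 0.083], [0, 0, 0], -1]])

```text
clock: 16.15
position: [0.5518, -0.3486, 0.1338]
ee_rot: [3.126, 0.313, -0.0]
force: [-0.6, -0.4, -1.1]
width: 0.173
```

```bash
python3 -c "
from h import *
rel([.5515,-.3486,.130],Rdown(11.5))"
```

```text
t 16.15 pos [ 0.5518 -0.3486  0.1338] F [-0.6 -0.4 -1.1] w 0.173
shift [-0.0006 -0.0002  0.0075] turn [-0.      0.0001 -0.001 ]
```

Call:
play_rows(rows=[[[0, 0, 0.002], [0, 0, 0], -1], [[0, 0, 0.004], [0, 0, 0], -1], [[0, 0, 0.005], [0, 0, 0], -1], [[0, 0, 0.005], [0, 0, 0], -1]])

```text
clock: 16.55
position: [0.5518, -0.3487, 0.1314]
ee_rot: [3.126, 0.313, -0.0]
force: [0.6, -0.5, -0.6]
width: 0.172
```

Call:
play_rows(rows=[[[0, 0, 0.001], [0, 0, 0], -1], [[0, 0, 0.002], [0, 0, 0], -1], [[0, 0, 0.003], [0, 0, 0], -1], [[0, 0, 0.003], [0, 0, 0], -1]])

```text
clock: 16.95
position: [0.5518, -0.3487, 0.1301]
ee_rot: [3.126, 0.313, 0.0]
force: [-1.1, -0.0, 2.0]
width: 0.173
```

```bash
python3 - <<'E'
from h import *
snap('wrist','w16');s=arm.observe();print(s['force'])
im,W,z=load('w16');w=W.reshape(-1,3)
cv2.imwrite('pics/w16z.png',cv2.resize(im[140:300,180:340,::-1],None,fx=4,fy=4,interpolation=2))
q=w[(np.hypot(w[:,0]-.5515,w[:,1]+.349)<.0128)&(w[:,2]>.07)&(w[:,2]<.09)];print(len(q),np.median(q[:,2]))
E
```

```text
[-1.06952108 -0.17292601  2.70473544]
485 0.08161147255897941
```

View pics/w16z.png

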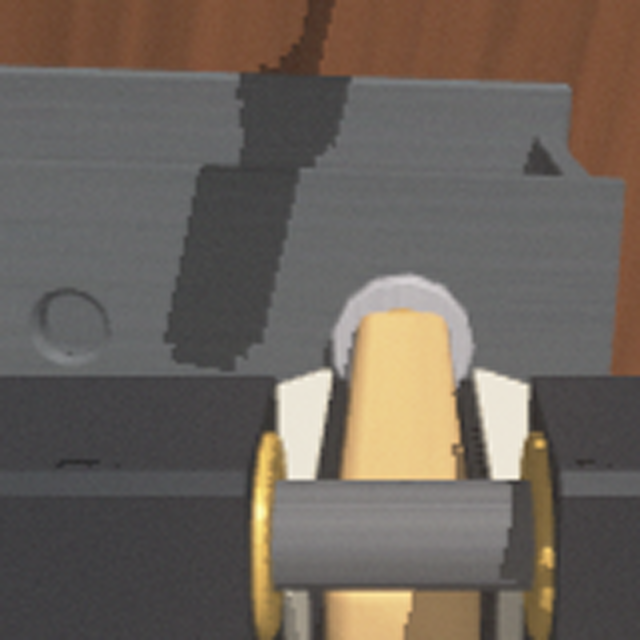

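Call:
play_rows(rows=[[[0, 0, 0], [0, 0, 0], 1], [[0, 0, 0], [0, 0, 0], 1], [[0, 0, 0], [0, 0, 0], 1], [[0, 0, 0], [0, 0, 0], 1], [[0, 0, 0], [0, 0, 0], 1], [[0, 0, 0], [0, 0, 0], 1], [[0, 0, 0], [0, 0, 0], 1], [[0, 0, 0], [0, 0, 0], 1], [[0, 0, 0], [0, 0, 0], 1], [[0, 0, 0], [0, 0, 0], 1]])

```text
clock: 18.0
position: [0.5518, -0.3487, 0.1299]
ee_rot: [3.126, 0.313, -0.0]
force: [0.3, 0.3, 0.1]
width: 0.977
```

Call:
play_rows(rows=[[[0, 0, 0], [0, 0, 0], 1], [[0, 0, 0], [0, 0, 0], 1], [[0, 0, 0], [0, 0, 0], 1], [[0, 0, -0.04], [0, 0, 0], 1], [[0, 0, -0.1], [0, 0, 0], 1], [[0, 0, -0.18], [0, 0, 0], 1], [[0, 0, -0.26], [0, 0, 0], 1], [[0, 0, -0.34], [0, 0, 0], 1], [[0, 0, -0.36], [0, 0, 0], 1], [[0, 0, -0.36], [0, 0, 0], 1]])

```text
clock: 19.0
position: [0.5526, -0.3489, 0.312]
ee_rot: [3.124, 0.313, 0.005]
force: [-0.1, 0.3, -0.4]
width: 1.001
```

```bash
python3 - <<'E'
from h import *
snap('wrist','w17');snap('scene','s17');snap('top','t17');s=arm.observe();print(s['clock'],s['position'],s['width'])
im,W,z=load('w17');w=W.reshape(-1,3)
t=w[(np.hypot(w[:,0]-.551,w[:,1]+.349)<.02)&(w[:,2]>.173)&(w[:,2]<.185)];print(len(t),t.mean(0))
q=w[(np.hypot(w[:,0]-.551,w[:,1]+.349)<.03)&(w[:,2]>.0795)&(w[:,2]<.09)];print(len(q),q.mean(0),q.min(0),q.max(0))
f=w[(np.hypot(w[:,0]-.549,w[:,1]+.343)<.012)&(w[:,2]>.1)&(w[:,2]<.168)];c=f.mean(0);n=np.linalg.eigh(np.cov((f-c).T))[1][:,0];print('side n',n)
E
```

```text
19.15 [ 0.55101428 -0.34838311  0.30793074] 1.003867285376549
231 [ 0.55202904 -0.34902246  0.17619268]
115 [ 0.5507593  -0.34492931  0.08229071] [ 0.53939771 -0.35948305  0.08021131] [ 0.56460088 -0.33733443  0.08927474]
side n [-0.20359234  0.97905175 -0.00279871]
```

View pics/w17.png

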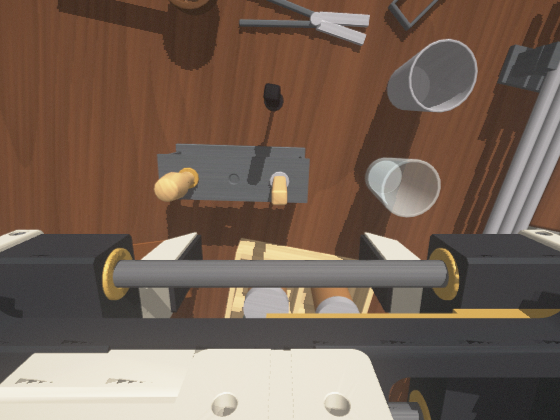

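View pics/s17.png

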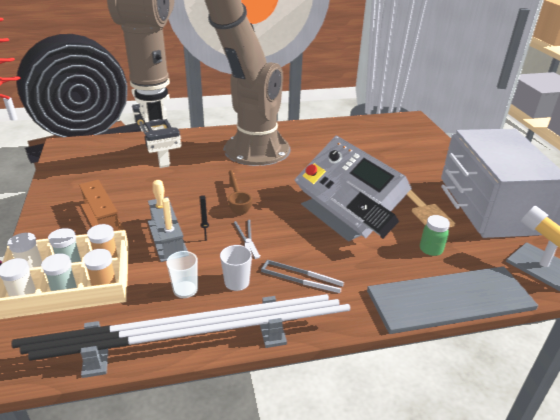

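View pics/t17.png

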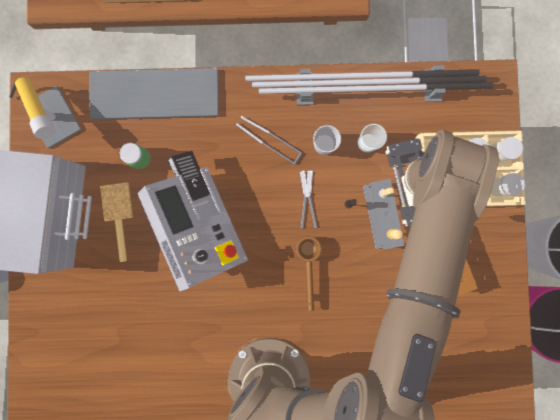

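The pictures show the pick upright in its original hole and the gripper clear of it. The cassette is out and nothing else on the bench has moved, so I'm handing in.

```bash
python3 -c "
from h import *
print(arm.sign_off())"
```

```text
the job is handed in; nothing more can be done
None
```

The cassette is out at its stop, the pick is back upright in its original rack hole and let go of, and the job was handed in at about 19.2 s of the 54 s allowed. `sign_off` gave no verdict, so these are my own measurements.

- **Catch and cassette:** I pressed the catch with the pin until it pushed back with about 6 N, close to its stop. I kept it down while pushing the cassette out. At the end of the push the pushing force rose to about 8 N. A camera measurement then put the cassette 59.5 mm out of 60.
- **Pick:** The collar seated on the plate with 2–3 N of contact. Its top measured about 82 mm above the bench, which matches the plate height plus the collar. The handle's top was within about 1 mm of the hole's centre, and the side I measured was upright to within 0.2°.
- **Surroundings:** The gripper is open and about 0.12 m above the pick, touching nothing. Comparing the before and after pictures by eye, I saw no movement of the reamer or the other things on the bench. The highest contact force I read was about 16 N.

My first estimates of the recess from the two fixed cameras differed by about 2 cm along the case. I used the wrist camera's close view instead, and it agreed with the cassette's size and the 35° slope. Just before the pick went into the hole the arm was about 2.5 mm off sideways, which I corrected first.

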